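# Sort the pipe collars into their docks

## Robot

A 6-joint arm with a two-finger parallel gripper is mounted at the origin on the work surface. World frame = base frame: x ahead of the robot, y to its left, z up, the work surface at z = 0. Lengths are in m, angles in rad, forces in N, time in s.
With the tool pointing down it reaches from about 0.325 to 0.85 m from the base axis. Payload 4.4 kg.
Tool frame: the origin (TCP) lies midway between the tips of the shut fingers; the grasp point (between the pads) lies 19 mm behind it; x points along the fingers, y is the direction in which the jaws open and shut, and the axes are right-handed (so a half turn about x gives the same grasp; the last joint's range is limited). The gripper opens to 94 mm and grips with 3 to 60 N. Pads are 16 mm wide; open, the fingers measure 119 mm over their backs; the gripper's body (75 mm by 177 mm) begins 78 mm behind the grasp point.
Start: joints at [1.016, 0.207, 1.542, -0, 1.393, -0.15], TCP at [0.226, 0.529, 0.205] pointing down, gripper open.
Joint ranges: [-2.73, 2.73], [-0.86, 2.22], [0.23, 2.46], [-1.11, 4.25], [0.08, 2.63], [-2.82, 2.82]. Speed limits (rad/s): [2.79, 2.79, 3.14, 3.14, 3.14, 3.14].

## Interface

Orientations are given as a unit quaternion [x, y, z, w].
In Python, from cell import * gives the robot as it stands. The module is installed in compiled form; this text tells all that it offers.
- The arm moves only by the shell command python3 -m pendant 'ROWS' [OPENING] [FORCE]. ROWS is text: rows parted by semicolons, each of 6 numbers parted by spaces: the shift along the tool's x, y, z in m, then the turn, a rotation vector about the tool's x, y, z in rad. In form: dx dy dz wx wy wz; .... A call has 1 to 8 rows; each row is the pose to reach, as a shift and turn from the pose commanded when the call began, along the tool's axes at that moment; what a row does not reach only later rows make up. A row lasts 1/10 s, in which the tool goes at most 50 mm and 8.59 degrees, less where a joint would pass 70% of its speed; a pose out of reach is approached as far as the arm can. A call with a gripper value outside its range is refused whole. OPENING is the closure in counts, from 0 (fully open) to 255 (shut), set as the call begins (- or left out, the last holds). The fingers move at their own pace and stop on an object; FORCE is the grip in N (left out, the last holds). Time passes only in rows, so rows that repeat a pose let the fingers close. It gives the time, the measured TCP pose, the force and the opening at its end, in the units of the state.
- get_state(): the state, without advancing time (a new reading comes with each control period).
- get_image(name): name is "scene" or "side" or "wrist"; returns the picture (384x512x3 uint8, red, green, blue); there is no depth.
- camera_model(name): a dict with "vertical_fov" (degrees; the focal length in pixels is half the picture's height over the tangent of half this angle, whatever the lens; pixels are square), "cx", "cy" (the principal point, pixels), "T" (4x4, takes a point from camera to world coordinates); the wrist camera has in their place "hand_eye" (4x4, takes a point from camera to tool coordinates, whose origin is the TCP and whose axes are the tool frame's). Camera axes: x right, y down, z forward; pixel columns grow to the right and rows downward; lengths in m; the calibration is good to about 2 mm. A picture is of the moment at which its call begins: read the wrist's pose just before it. camera_model takes no time and is no camera call.
- sign_off(): hands the job in, once; it reports no verdict.
Trained networks look in the newest picture that a camera, given by its name, has taken for a name from the list of things; names that differ only in an ending like _2 or _b are one class to them, and where a whole thing is asked for, a point or a joint stands for the part that bears it (a point fixed in the world has none). Each returns a list of dicts, best first, with "conf" (0 to 1); they miss things now and then, are a little off and sometimes report something else, mostly with a low value. They report only what shows in the picture. A call takes as long as a camera call.
- find_in(thing, camera): "extent" ([left, top, right, bottom] as shares, 0 to 1, of the picture: columns of its width, rows of its height, round what is visible of it).
- mark_of(thing, camera): "centre" ([column, row] as shares, 0 to 1, of the picture: columns of its width, rows of its height: a listed point, or the origin of a listed thing).
The state is a dict: "t": time; "joint_pos": joint angles; "joint_vel": joint speeds; "joint_torque": joint torques, N m; "eef_pos": TCP position; "tcp_rot": TCP orientation; "force": force on the tool from outside, world axes, zero at the start; "moment": the same for the moment, N m; "opening": finger opening in m.
Only numpy, scipy, OpenCV 4.12 (cv2) and the standard library are available. Lean on these libraries where they do the work, as an engineer would, in place of code of your own. Each camera call takes 0.05 s, during which the arm holds its last target.

## Task

Sort the four wooden pipe collars by shape: both square ones go fully inside the dock that has the square pipe offcut behind its closed end, both round ones fully inside the dock that has the round offcut behind it. Their glue is still setting, so slide each collar flat along the bench and in through the dock's open mouth, never lifting or tipping it. Leave the glue jar, the brass cone and the wax tin where they stand.

Things in the scene. Friction and masses are not known exactly. Their poses are not given: they have to be found in the camera images.
- square_a_center (a point): square wooden pipe collar: an upright-walled open frame of plain wood, 70 x 70 mm outside, 54 x 54 mm clear opening right through, walls 8 mm thick, 30 mm high, 35 to 70 g, lying flat on the bench (also at the start, at any yaw). This point is its centre, 15 mm above its underside; x and y are normal to its flat sides, z up
- square_b_center (a point): square wooden pipe collar: an upright-walled open frame of plain wood, 70 x 70 mm outside, 54 x 54 mm clear opening right through, walls 8 mm thick, 30 mm high, 35 to 70 g, lying flat on the bench (also at the start, at any yaw). This point is its centre, 15 mm above its underside; x and y are normal to its flat sides, z up
- round_a_center (a point): round wooden pipe collar: a plain ring of the same wood, 70 mm outside diameter, 54 mm clear bore right through, 30 mm high, 35 to 70 g, lying flat on the bench. This point is its centre, 15 mm above its underside; z up
- round_b_center (a point): round wooden pipe collar: a plain ring of the same wood, 70 mm outside diameter, 54 mm clear bore right through, 30 mm high, 35 to 70 g, lying flat on the bench. This point is its centre, 15 mm above its underside; z up
- dock_left: left dock: fixed U of 3 wooden fences, 35 mm high, 12 mm thick, on the bare bench (no floor), open at mouth and top. Clear lane 88 mm wide, 160 mm deep: two collars in line; a square one enters only with its sides roughly along the lane. Origin: middle of the mouth at bench level; x runs down the lane to the closed end, y across it, z up. Mouth faces the bench's middle (-y), give or take 12 deg
- dock_right: right dock: fixed U of 3 wooden fences, 35 mm high, 12 mm thick, on the bare bench (no floor), open at mouth and top. Clear lane 88 mm wide, 160 mm deep: two collars in line; a square one enters only with its sides roughly along the lane. Origin: middle of the mouth at bench level; x runs down the lane to the closed end, y across it, z up. Mouth faces the bench's middle (+y), give or take 12 deg
- offcut_square: fixed square offcut of dark wooden organ pipe, 50 x 50 mm, 52 mm high, standing just behind the closed end of the dock meant for the square collars (either dock). Origin: centre of its underside
- offcut_round: fixed round offcut of grey metal organ pipe, 50 mm diameter, 52 mm high, standing just behind the closed end of the dock meant for the round collars (either dock). Origin: centre of its underside
- bench_dog: fixed dark wooden bench dog (round peg) in the bench top, 26 mm diameter, 38 mm high, standing between the two collars nearest the robot: an obstacle. Origin: centre of its underside
- glue_jar: loose jar of glue with a cap, 48 mm diameter, 62 mm high; a bystander. Origin: centre of its underside
- tuning_cone: loose solid brass cone, point up, 48 mm base diameter, 62 mm high; a bystander. Origin: centre of its underside
- wax_tin: loose low steel tin, 56 mm diameter, 34 mm high; a bystander. Origin: centre of its underside

How it is judged:
At the end, for the whole second after the job is handed in: Both square collars lie in the dock whose closed end has the square offcut behind it and both round collars in the other: each centre at least 32 mm (of the 35 mm half width) inside the mouth, within 20 mm of the lane's centre line, flat on the bench (centre below 19 mm, tilt under 0.1 rad) (((horizontal distance between offcut_square and dock_left below 0.3 m and (x of square_a_center in the frame of dock_left between 0.032 and 0.135 m and y of square_a_center in the frame of dock_left between -0.02 and 0.02 m and height (world z) of square_a_center below 0.019 m and angle between square_a_center's own z axis and vertical below 0.1 rad) and (x of square_b_center in the frame of dock_left between 0.032 and 0.135 m and y of square_b_center in the frame of dock_left between -0.02 and 0.02 m and height (world z) of square_b_center below 0.019 m and angle between square_b_center's own z axis and vertical below 0.1 rad) and (x of round_a_center in the frame of dock_right between 0.032 and 0.135 m and y of round_a_center in the frame of dock_right between -0.02 and 0.02 m and height (world z) of round_a_center below 0.019 m and angle between round_a_center's own z axis and vertical below 0.1 rad) and (x of round_b_center in the frame of dock_right between 0.032 and 0.135 m and y of round_b_center in the frame of dock_right between -0.02 and 0.02 m and height (world z) of round_b_center below 0.019 m and angle between round_b_center's own z axis and vertical below 0.1 rad)) or (horizontal distance between offcut_square and dock_right below 0.3 m and (x of square_a_center in the frame of dock_right between 0.032 and 0.135 m and y of square_a_center in the frame of dock_right between -0.02 and 0.02 m and height (world z) of square_a_center below 0.019 m and angle between square_a_center's own z axis and vertical below 0.1 rad) and (x of square_b_center in the frame of dock_right between 0.032 and 0.135 m and y of square_b_center in the frame of dock_right between -0.02 and 0.02 m and height (world z) of square_b_center below 0.019 m and angle between square_b_center's own z axis and vertical below 0.1 rad) and (x of round_a_center in the frame of dock_left between 0.032 and 0.135 m and y of round_a_center in the frame of dock_left between -0.02 and 0.02 m and height (world z) of round_a_center below 0.019 m and angle between round_a_center's own z axis and vertical below 0.1 rad) and (x of round_b_center in the frame of dock_left between 0.032 and 0.135 m and y of round_b_center in the frame of dock_left between -0.02 and 0.02 m and height (world z) of round_b_center below 0.019 m and angle between round_b_center's own z axis and vertical below 0.1 rad)))); the robot touches nothing.
It fails at once if a collar is lifted clear of the bench (centre above 30 mm) (height (world z) of any of square_a_center, square_b_center, round_a_center, round_b_center above 0.03 m).
It fails at once if a collar is tipped by more than 0.35 rad (angle between any of square_a_center, square_b_center, round_a_center, round_b_center's own z axis and vertical above 0.35 rad).
It fails at once if the glue jar is moved by more than 20 mm (distance of glue_jar from where it was at the start of the episode above 0.02 m).
It fails at once if the brass cone is moved by more than 20 mm (distance of tuning_cone from where it was at the start of the episode above 0.02 m).
It fails at once if the wax tin is moved by more than 20 mm (distance of wax_tin from where it was at the start of the episode above 0.02 m).
It also fails if it takes over 72 s, if anything falls off the work surface, if the arm or the gripper's body presses on something with over 40 N, if the wrist force passes 120 N, or if a joint passes its speed limit or range.

## Working session

There is one attempt and no reset: what is moved stays moved. The work goes in short steps, Python scripts to look and compute and a shell command to move; the robot and the scene stay as the last step left them, time stands still between calls to the robot, and variables do not carry over. Pictures are saved under pics/ and viewed, and the job is handed in when it is done.

```bash
ls; mkdir -p pics
python3 - <<'E'
from cell import *
import cv2
for n in ["scene","side","wrist"]:
    im=get_image(n); cv2.imwrite(f"pics/{n}0.png",im[:,:,::-1])
    m=camera_model(n); print(n,m)
print(get_state())
E
```

```text
pics
scene {'vertical_fov': 55.66129559469039, 'cx': 253.80229118516502, 'cy': 188.40905889367272, 'T': array([[-5.62606865e-01,  4.53179455e-01, -6.91449128e-01,
         1.24282947e+00],
       [ 8.26724340e-01,  3.07776103e-01, -4.70957254e-01,
         4.79044874e-01],
       [-6.16633573e-04, -8.36601609e-01, -5.47811434e-01,
         5.92798630e-01],
       [ 0.00000000e+00,  0.00000000e+00,  0.00000000e+00,
         1.00000000e+00]])}
side {'vertical_fov': 51.47189138182902, 'cx': 253.53820054160425, 'cy': 191.32732988014385, 'T': array([[ 0.90568561, -0.32113408,  0.27677874,  0.19293675],
       [-0.42391659, -0.69417708,  0.58173267, -0.80228899],
       [ 0.00531927, -0.64419801, -0.76484026,  1.11406129],
       [ 0.        ,  0.        ,  0.        ,  1.        ]])}
wrist {'vertical_fov': 60.09655223658273, 'cx': 259.3121985487564, 'cy': 194.6472956928201, 'hand_eye': array([[ 5.62010488e-04, -2.68861807e-01,  9.63178599e-01,
        -1.79282062e-01],
       [ 9.99999218e-01,  1.22687689e-03, -2.41024575e-04,
        -1.19513739e-04],
       [-1.11689926e-03,  9.63177981e-01,  2.68862286e-01,
        -7.75414254e-02],
       [ 0.00000000e+00,  0.00000000e+00,  0.00000000e+00,
         1.00000000e+00]])}
{'t': 0.15, 'joint_pos': array([ 1.01650787e+00,  2.07242013e-01,  1.54258159e+00, -3.82955787e-06,
        1.39350051e+00, -1.50532164e-01]), 'joint_vel': array([ 0.00084026, -0.00330865, -0.00420486, -0.00097341, -0.00105357,
       -0.00032168]), 'joint_torque': array([ 1.52079341e-03, -3.71312177e+01, -2.81812888e+01,  6.98499405e-02,
        3.26622440e-02, -7.58096621e-05]), 'eef_pos': array([0.22560874, 0.5282309 , 0.20456843]), 'tcp_rot': array([ 0.14120647,  0.69295649, -0.14235647,  0.6925364 ]), 'force': array([ 0.06300161, -0.03339064, -0.62190844]), 'moment': array([ 0.00676961, -0.00753926,  0.0129265 ]), 'opening': 0.09382510447945445}
```

View pics/scene0.png

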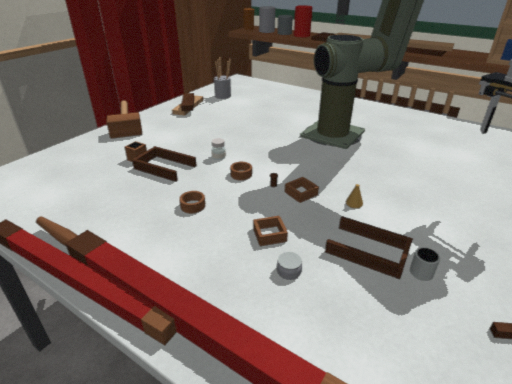

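View pics/side0.png

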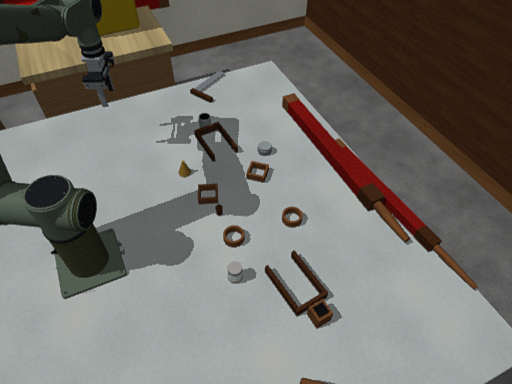

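View pics/wrist0.png

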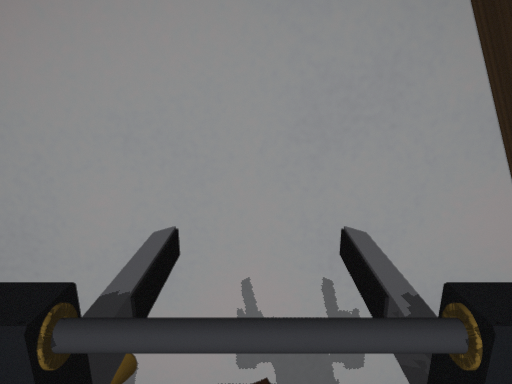

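The grey round offcut stands behind the left dock: scene (425,263), side (204,118). The square offcut is behind the right dock: scene (135,150), side (320,313). Squares therefore go right and rounds go left. Next I'll measure positions.

```bash
cat > h.py <<'E'
from cell import *
import numpy as np, cv2
from scipy.spatial.transform import Rotation as R
def fm(n):
    m=camera_model(n); f=192/np.tan(np.radians(m['vertical_fov'])/2); return m,f
def T_of(n,st=None):
    m,f=fm(n)
    if n!='wrist': return m['T']
    st=st or get_state(); T=np.eye(4); T[:3,:3]=R.from_quat(st['tcp_rot']).as_matrix(); T[:3,3]=st['eef_pos']
    return T@m['hand_eye']
def unproj(n,px,z,T=None):
    m,f=fm(n); T=T_of(n) if T is None else T
    px=np.atleast_2d(px).astype(float)
    d=np.c_[(px[:,0]-m['cx'])/f,(px[:,1]-m['cy'])/f,np.ones(len(px))]@T[:3,:3].T
    s=(z-T[2,3])/d[:,2]
    return T[:3,3]+d*s[:,None]
def proj(n,P,T=None):
    m,f=fm(n); T=T_of(n) if T is None else T
    q=(np.atleast_2d(P)-T[:3,3])@T[:3,:3]
    return np.c_[m['cx']+f*q[:,0]/q[:,2],m['cy']+f*q[:,1]/q[:,2]]
E
python3 - <<'E'
from h import *
zs={'square_a_center':.015,'round_a_center':.015}
for t in ['square_a_center','round_a_center','dock_left','dock_right','offcut_square','offcut_round','bench_dog','glue_jar','tuning_cone','wax_tin']:
    for c in ['scene','side']:
        for r in mark_of(t,c):
            if r['conf']<.25: continue
            p=np.array(r['centre'])*[512,384]
            print(t,c,round(r['conf'],2),p.round(0),unproj(c,p,zs.get(t,0))[0].round(3))
E
```

```text
square_a_center scene 0.66 [269. 229.] [0.643 0.117 0.015]
square_a_center side 0.72 [256. 172.] [0.638 0.117 0.015]
round_a_center scene 0.59 [193. 198.] [ 0.649 -0.129  0.015]
round_a_center side 0.73 [294. 218.] [ 0.665 -0.13   0.015]
dock_left side 0.83 [226. 155.] [0.577 0.261 0.   ]
dock_right scene 0.57 [187. 174.] [ 0.544 -0.255  0.   ]
dock_right scene 0.5 [300. 189.] [0.42  0.085 0.   ]
dock_right side 0.98 [277. 261.] [ 0.542 -0.248  0.   ]
offcut_square side 0.64 [320. 316.] [ 0.569 -0.463  0.   ]
offcut_round scene 0.85 [420. 272.] [0.568 0.461 0.   ]
offcut_round side 0.43 [221. 212.] [0.451 0.008 0.   ]
bench_dog scene 0.53 [273. 185.] [0.446 0.006 0.   ]
bench_dog side 0.41 [219. 211.] [0.448 0.014 0.   ]
glue_jar scene 0.52 [217. 156.] [ 0.396 -0.249  0.   ]
glue_jar side 0.55 [236. 278.] [ 0.398 -0.251  0.   ]
tuning_cone scene 0.67 [353. 204.] [0.406 0.243 0.   ]
tuning_cone side 0.51 [255. 170.] [0.645 0.137 0.   ]
tuning_cone side 0.44 [188. 172.] [0.411 0.237 0.   ]
wax_tin scene 0.61 [290. 269.] [0.72 0.22 0.  ]
wax_tin side 0.74 [262. 153.] [0.712 0.212 0.   ]
```

Run:
```python
import cv2
im=cv2.imread('pics/scene0.png')[130:280,120:450]; cv2.imwrite('pics/sc_crop.png',cv2.resize(im,None,fx=2.4,fy=2.4,interpolation=cv2.INTER_CUBIC))
im=cv2.imread('pics/side0.png')[105:330,150:350]; cv2.imwrite('pics/si_crop.png',cv2.resize(im,None,fx=2.6,fy=2.6,interpolation=cv2.INTER_CUBIC))
```

```text
(no output)
```

View pics/sc_crop.png

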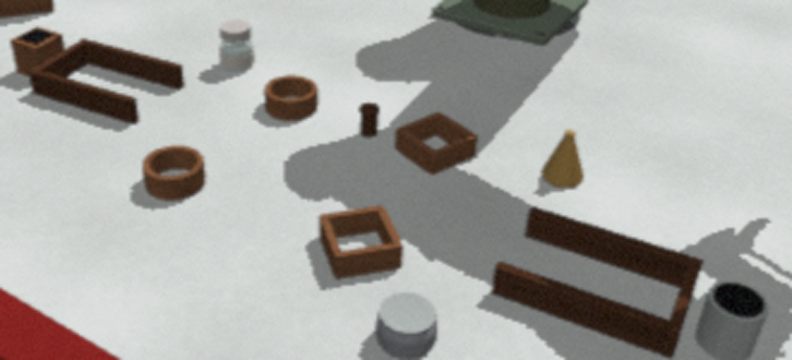

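View pics/si_crop.png

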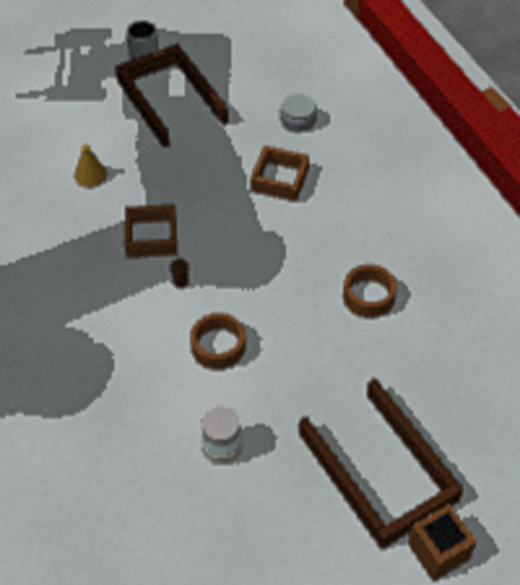

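Near square is at about side crop (150,230), far square (280,172), near round (218,340) and far round (370,290). I'll fit precise poses from both views using silhouettes.

```bash
cat > fit.py <<'E'
from h import *
from scipy.optimize import minimize
S=4
def box(x0,x1,y0,y1,h):
    return np.array([[x,y,z] for x in(x0,x1) for y in(y0,y1) for z in(0,h)])
a=np.linspace(0,2*np.pi,40,endpoint=False)
def cyl(r,h): return np.vstack([np.c_[r*np.cos(a),r*np.sin(a),0*a+z] for z in(0,h)])
MOD={'sq':[box(-.035,.035,-.035,.035,.03)],'rd':[cyl(.035,.03)],
'dock':[box(0,.16,.044,.056,.035),box(0,.16,-.056,-.044,.035),box(.16,.172,-.056,.056,.035)],'dog':[cyl(.013,.038)]}
def render(kind,p,cam,roi,T=None):
    c,s=np.cos(p[2]),np.sin(p[2]); Rz=np.array([[c,-s,0],[s,c,0],[0,0,1]])
    x0,y0,x1,y1=roi; m=np.zeros(((y1-y0)*S,(x1-x0)*S),np.uint8)
    for b in MOD[kind]:
        q=proj(cam,b@Rz.T+[p[0],p[1],0],T)
        q=((q-[x0,y0]+.5)*S-.5).astype(np.float32)
        cv2.fillConvexPoly(m,cv2.convexHull(q).round().astype(np.int32),1)
    return m
def mask(im):
    hsv=cv2.cvtColor(im,cv2.COLOR_RGB2HSV)
    m=((hsv[...,1]>85)&((hsv[...,0]<18)|(hsv[...,0]>170))).astype(np.uint8)
    return m
def fit(kind,p0,ims,fill=True,yaws=(0,),pad=10,Ts={}):
    obs={}
    for cam,im in ims.items():
        r=render(kind,p0,cam,(0,0,512,384),Ts.get(cam)); ys,xs=np.nonzero(r)
        roi=(max(0,xs.min()//S-pad),max(0,ys.min()//S-pad),min(512,xs.max()//S+pad),min(384,ys.max()//S+pad))
        m=mask(im); 
        n,l=cv2.connectedComponents(m)
        sub=l[roi[1]:roi[3],roi[0]:roi[2]]
        # keep comp with largest overlap with dilated render
        rr=cv2.dilate(cv2.resize(r,(512,384),interpolation=cv2.INTER_AREA),np.ones((5,5)))
        cnt=np.bincount(l[rr>0],minlength=n); cnt[0]=0; k=cnt.argmax()
        m=(l==k).astype(np.uint8)
        if fill:
            cs,_=cv2.findContours(m,cv2.RETR_EXTERNAL,cv2.CHAIN_APPROX_NONE); cv2.drawContours(m,cs,-1,1,-1)
        m=m[roi[1]:roi[3],roi[0]:roi[2]].astype(np.float32)
        m=cv2.resize(m,None,fx=S,fy=S,interpolation=cv2.INTER_LINEAR)>.5
        obs[cam]=(roi,m)
    def cost(p):
        c=0
        for cam,(roi,m) in obs.items():
            r=render(kind,p,cam,roi,Ts.get(cam))>0
            c+=1-(r&m).sum()/max(1,(r|m).sum())
        return c/len(obs)
    best=None
    for y in yaws:
        x0=np.array([p0[0],p0[1],p0[2]+y])
        sx=np.array([x0,x0+[.015,0,0],x0+[0,.015,0],x0+[0,0,.2]])
        r=minimize(cost,x0,method='Nelder-Mead',options=dict(initial_simplex=sx,xatol=2e-4,fatol=1e-4,maxiter=300))
        if best is None or r.fun<best.fun: best=r
    return best.x,best.fun
E
python3 - <<'E'
from fit import *
ims={c:cv2.imread(f'pics/{c}0.png')[:,:,::-1].copy() for c in('scene','side')}
crop=unproj('side',np.array([[151,230],[218,340]])/2.6+[150,105],.03); print(crop.round(3))
for nm,k,p,fl,yw in [('sqF','sq',(.64,.117,0),True,(0,.5,1)),('sqN','sq',(crop[0,0],crop[0,1],0),True,(0,.5,1)),
 ('rdF','rd',(.65,-.129,0),True,(0,)),('rdN','rd',(crop[1,0],crop[1,1],0),True,(0,)),('dL','dock',(.577,.258,1.5),False,(0,)),('dR','dock',(.543,-.25,-1.45),False,(0,)),('dog','dog',(.447,.01,0),True,(0,))]:
    for cams in (('scene',),('side',),('scene','side')):
        x,f=fit(k,p,{c:ims[c] for c in cams},fl,yw); print(nm,cams,x.round(4),round(f,3))
E
```

```text
[[ 0.435  0.081  0.03 ]
 [ 0.447 -0.122  0.03 ]]
sqF ('scene',) [0.6452 0.119  0.7602] 0.096
sqF ('side',) [0.647  0.1185 0.8922] 0.115
sqF ('scene', 'side') [0.6456 0.1187 0.812 ] 0.116
sqN ('scene',) [0.4377 0.0934 1.1644] 0.128Traceback (most recent call last):
  File "<stdin>", line 7, in <module>
  File "fit.py", line 49, in fit
    r=minimize(cost,x0,method='Nelder-Mead',options=dict(initial_simplex=sx,xatol=2e-4,fatol=1e-4,maxiter=300))
    res = _minimize_neldermead(fun, x0, args, callback, bounds=bounds,
                               **options)
    fxr = func(xr)
    fx = function(np.copy(x), *(wrapper_args + args))
  File "fit.py", line 42, in cost
    r=render(kind,p,cam,roi,Ts.get(cam))>0
      ~~~~~~^^^^^^^^^^^^^^^^^^^^^^^^^^^^
  File "fit.py", line 14, in render
    q=proj(cam,b@Rz.T+[p[0],p[1],0],T)
  File "h.py", line 18, in proj
    m,f=fm(n); T=T_of(n) if T is None else T
                 ~~~~^^^
  File "h.py", line 7, in T_of
    m,f=fm(n)
        ~~^^^
  File "h.py", line 5, in fm
    m=camera_model(n); f=192/np.tan(np.radians(m['vertical_fov'])/2); return m,f
ValueError: time passes only in moves, steps and waits
```

```bash
python3 - <<'E'
s=open('h.py').read().replace("def fm(n):","import functools\n@functools.lru_cache(None)\ndef fm(n):"); open('h.py','w').write(s)
E
python3 - <<'E'
from fit import *
ims={c:cv2.imread(f'pics/{c}0.png')[:,:,::-1].copy() for c in('scene','side')}
for c,(y0,y1,x0,x1) in dict(scene=(130,280,120,450),side=(105,330,150,350)).items():
    m=mask(ims[c]); cv2.imwrite(f'pics/m_{c}.png',cv2.resize(m[y0:y1,x0:x1]*255,None,fx=2.4,fy=2.4,interpolation=0))
    for (u,v) in ([(302,188),(270,228)] if c=='scene' else [(200,193),(258,171)]):
        print(c,cv2.cvtColor(ims[c],cv2.COLOR_RGB2HSV)[v-1,u-12:u+13:3].tolist())
E
```

```text
scene [[12, 143, 73], [10, 131, 72], [16, 127, 62], [12, 36, 93], [17, 16, 110], [13, 124, 70], [11, 152, 67], [11, 135, 70], [11, 132, 83]]
scene [[12, 139, 127], [12, 126, 65], [11, 103, 69], [14, 91, 70], [15, 54, 85], [25, 15, 99], [50, 6, 118], [11, 134, 61], [12, 139, 112]]
side [[90, 10, 156], [83, 9, 108], [84, 13, 96], [10, 17, 88], [11, 93, 44], [95, 15, 104], [83, 10, 104], [90, 13, 102], [72, 13, 102]]
side [[93, 14, 170], [14, 184, 83], [90, 15, 102], [98, 11, 96], [86, 11, 166], [90, 12, 167], [14, 75, 106], [12, 206, 47], [90, 10, 105]]
```

View pics/m_scene.png

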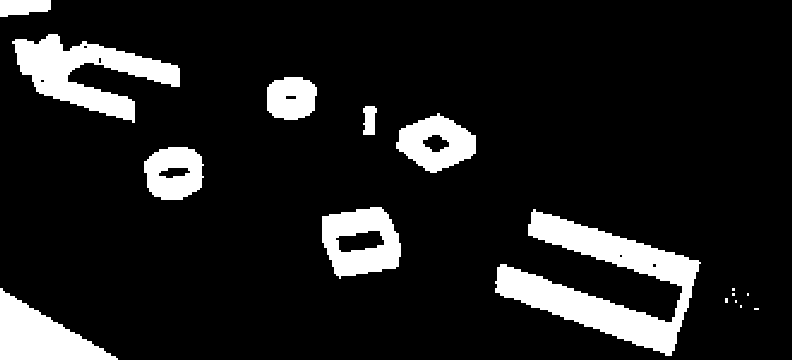

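View pics/m_side.png

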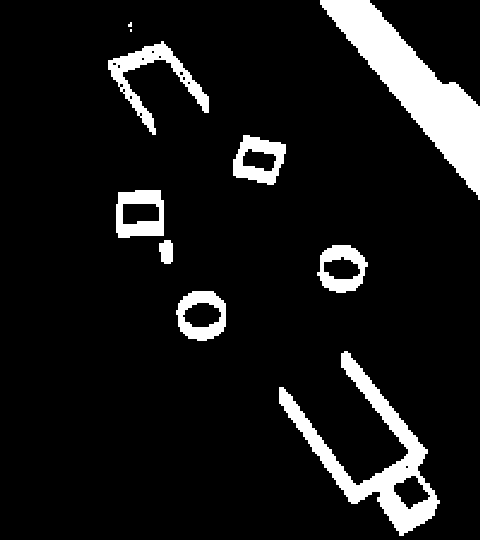

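Run:
```python
from fit import *
import fit
MOD['dockR']=MOD['dock']+[box(.176,.226,-.025,.025,.052)]
ims={c:cv2.imread(f'pics/{c}0.png')[:,:,::-1].copy() for c in('scene','side')}
for nm,k,p,fl,yw in [('sqF','sq',(.64,.117,0),True,(.25,.75,1.25)),('sqN','sq',(.437,.09,0),True,(.25,.75,1.25)),
 ('rdF','rd',(.65,-.129,0),True,(0,)),('rdN','rd',(.447,-.118,0),True,(0,)),('dL','dock',(.577,.258,1.5),False,(0,)),('dR','dockR',(.543,-.25,-1.45),False,(0,)),('dog','dog',(.447,.01,0),True,(0,))]:
    for cams in (('scene',),('side',),('scene','side')):
        x,f=fit.fit(k,p,{c:ims[c] for c in cams},fl,yw); print(nm,cams,x.round(4),round(f,3))
```

```text
sqF ('scene',) [0.6463 0.1191 0.7645] 0.097
sqF ('side',) [0.6462 0.1185 0.8683] 0.115
sqF ('scene', 'side') [0.6449 0.1191 0.8117] 0.117
sqN ('scene',) [0.4379 0.0952 1.316 ] 0.127
sqN ('side',) [0.4375 0.0959 1.2289] 0.11
sqN ('scene', 'side') [0.4374 0.095  1.2389] 0.122
rdF ('scene',) [ 0.6598 -0.1245  0.0439] 0.154
rdF ('side',) [ 0.6619 -0.1234 -0.0437] 0.147
rdF ('scene', 'side') [ 0.6619 -0.1236  0.1078] 0.153
rdN ('scene',) [ 0.4478 -0.1109  0.1281] 0.179
rdN ('side',) [ 0.4486 -0.1105  0.0555] 0.138
rdN ('scene', 'side') [ 0.4485 -0.1104  0.0827] 0.161
dL ('scene',) [0.5719 0.2535 1.6585] 0.209
dL ('side',) [0.5692 0.2554 1.6228] 0.297
dL ('scene', 'side') [0.5687 0.2547 1.6301] 0.259
dR ('scene',) [ 0.5471 -0.2586 -1.5006] 0.226
dR ('side',) [ 0.5451 -0.2609 -1.471 ] 0.262
dR ('scene', 'side') [ 0.5443 -0.2609 -1.478 ] 0.247
dog ('scene',) [0.4388 0.0043 0.2825] 0.574
dog ('side',) [0.4471 0.01   0.1778] 0.439
dog ('scene', 'side') [0.447  0.0101 0.1789] 0.508
```

```bash
cat > plan.py <<'E'
from h import *
import sys
# usage: plan.py x y z jawyaw_rad [ ... more]  -> shift+turn from current measured pose (level tool)
st=get_state(); Rt=R.from_quat(st['tcp_rot']); M=Rt.as_matrix(); p=st['eef_pos']
jy=np.arctan2(M[1,1],M[0,1]); print('t',round(st['t'],2),'tcp',p.round(4),'down',M[:,0].round(3),'jawyaw',round(jy,4),'open',round(st['opening'],4),'F',st['force'].round(1),'j',st['joint_pos'].round(2))
v=list(map(float,sys.argv[1:]))
for i in range(0,len(v),4):
    x,y,z,t=v[i:i+4]
    t=jy+(t-jy+np.pi/2)%np.pi-np.pi/2
    jx=np.array([0,0,-1.]); jyv=np.array([np.cos(t),np.sin(t),0]); jz=np.cross(jx,jyv)
    Rd=R.from_matrix(np.c_[jx,jyv,jz]); d=M.T@(np.array([x,y,z])-p)
    print((x,y,z,round(t,3)),'->',d.round(4),(Rt.inv()*Rd).as_rotvec().round(4), 'deg',round(np.degrees((Rt.inv()*Rd).magnitude()),1),'dist',round(np.linalg.norm(d),3))
E
python3 plan.py .645 .119 .16 .81  .645 .119 .16 -.76
python3 - <<'E'
from fit import *
for c in('scene','side'):
    im=cv2.imread(f'pics/{c}0.png'); im=cv2.resize(im,None,fx=4,fy=4,interpolation=cv2.INTER_CUBIC)
    for k,p in [('sq',(.6449,.1191,.8117)),('sq',(.4374,.095,1.2389)),('rd',(.6619,-.1236,0)),('rd',(.4485,-.1104,0)),('dock',(.5687,.2547,1.63)),('dock',(.5443,-.2609,-1.478))]:
        cs,_=cv2.findContours(render(k,p,c,(0,0,512,384)),cv2.RETR_LIST,cv2.CHAIN_APPROX_NONE); cv2.drawContours(im,cs,-1,(0,255,0),1)
    y0,y1,x0,x1=dict(scene=(130,280,120,450),side=(105,330,150,350))[c]
    im=im[y0*4:y1*4,x0*4:x1*4]; f=min(800/im.shape[1],600/im.shape[0]); cv2.imwrite(f'pics/ov_{c}.png',cv2.resize(im,None,fx=f,fy=f,interpolation=cv2.INTER_AREA))
E
```

```text
t 1.15 tcp [0.226  0.5288 0.2055] down [ 0.  0. -1.] jawyaw 1.167 open 0.0938 F [-1.   0.1  0.6] j [ 1.02  0.21  1.54  0.    1.39 -0.15]
(0.645, 0.119, 0.16, np.float64(0.81)) -> [ 0.0455 -0.2122  0.5464] [ 3.57e-01 -0.00e+00 -1.00e-04] deg 20.5 dist 0.588
(0.645, 0.119, 0.16, np.float64(2.382)) -> [ 0.0455 -0.2122  0.5464] [-1.2146e+00  0.0000e+00 -1.0000e-04] deg 69.6 dist 0.588
```

View pics/ov_scene.png

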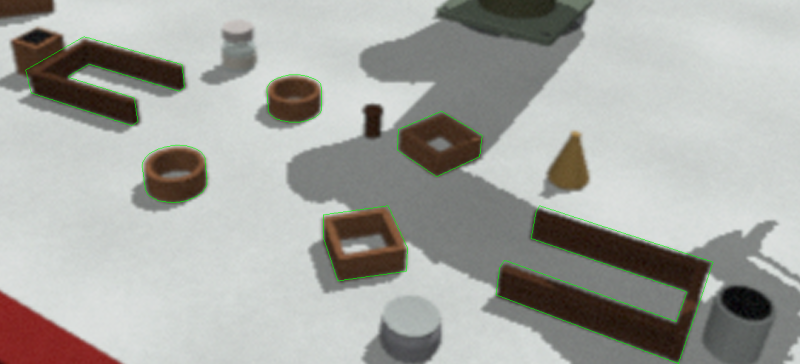

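View pics/ov_side.png

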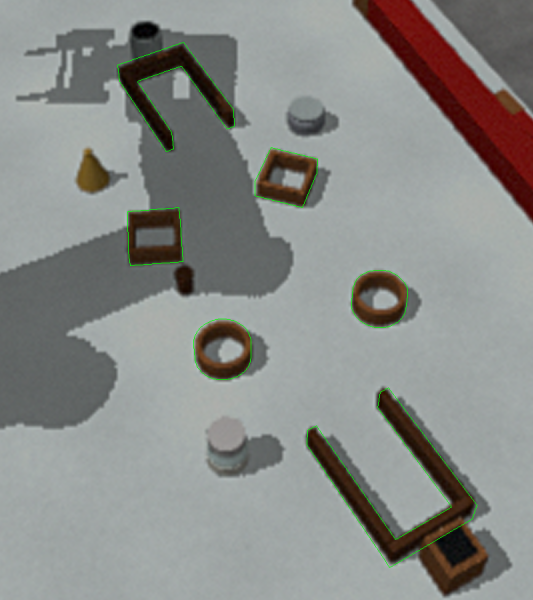

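Both overlays match the collars and docks within about a pixel. First I'll move over the far square.

```bash
python3 -m pendant '.045 -.212 .546 .357 0 0;.045 -.212 .546 .357 0 0;.045 -.212 .546 .357 0 0;.045 -.212 .546 .357 0 0;.045 -.212 .546 .357 0 0;.045 -.212 .546 .357 0 0;.045 -.212 .546 .357 0 0;.045 -.212 .546 .357 0 0'; python3 plan.py .645 .119 .16 .81
```

```text
t: 1.95
eef_pos: [0.5124, 0.2484, 0.1749]
tcp_rot: [0.263, 0.656, -0.262, 0.657]
force: [1.4, 0.7, 0.7]
opening: 0.0939
t 1.95 tcp [0.5124 0.2484 0.1749] down [ 0.001  0.    -1.   ] jawyaw 0.8098 open 0.0939 F [1.4 0.7 0.7] j [ 0.3   0.22  1.59  0.    1.33 -0.51]
(0.645, 0.119, 0.16, np.float64(0.81)) -> [ 0.0149 -0.0023  0.1852] [-0.0002  0.0002 -0.0007] deg 0.0 dist 0.186
```

```bash
python3 -m pendant '.015 -.002 .186 0 0 0;.015 -.002 .186 0 0 0;.015 -.002 .186 0 0 0;.015 -.002 .186 0 0 0;.015 -.002 .186 0 0 0;.015 -.002 .186 0 0 0'; python3 plan.py .645 .119 .16 .81
python3 - <<'E'
from fit import *
st=get_state();T=T_of('wrist',st); im=get_image('wrist')
big=cv2.cvtColor(im,cv2.COLOR_RGB2BGR)
c,s=np.cos(.81),np.sin(.81)
for h in (.027,.035):
  q=np.array([[a*h,b*h] for a,b in((1,1),(1,-1),(-1,-1),(-1,1))])@np.array([[c,s],[-s,c]])+[.645,.119]
  cv2.polylines(big,[proj('wrist',np.c_[q,[.03]*4],T).round().astype(int)],True,(0,255,0),1)
cv2.imwrite('pics/w1.png',big)
E
```

```text
t: 2.55
eef_pos: [0.6443, 0.1197, 0.1592]
tcp_rot: [0.263, 0.657, -0.263, 0.656]
force: [-0.4, 0.8, -0.0]
opening: 0.0943
t 2.55 tcp [0.6443 0.1197 0.1592] down [-0.001  0.001 -1.   ] jawyaw 0.8084 open 0.0943 F [-0.4  0.8 -0. ] j [ 0.05  0.41  1.37  0.    1.36 -0.76]
(0.645, 0.119, 0.16, np.float64(0.81)) -> [-0.0008 -0.0001  0.001 ] [-0.0016 -0.0014  0.0005] deg 0.1 dist 0.001
```

View pics/w1.png

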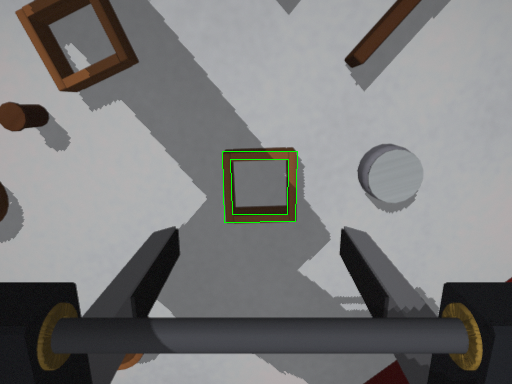

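The wrist view confirms the far square, with its overlay within about 1 mm at (260,185). I'll narrow the fingers and descend into the bore.

```bash
python3 -m pendant '.04 0 .001 0 0 0;.08 0 .001 0 0 0;.1 0 .001 0 0 0;.1 0 .001 0 0 0;.1 0 .001 0 0 0;.1 0 .001 0 0 0' 203 5; python3 plan.py .645 .119 .009 .81
```

```text
t: 3.2
eef_pos: [0.6467, 0.1205, 0.0625]
tcp_rot: [0.263, 0.655, -0.261, 0.658]
force: [1.2, 0.7, 0.8]
opening: 0.0494
t 3.2 tcp [0.6467 0.1205 0.0625] down [ 0.004  0.    -1.   ] jawyaw 0.8112 open 0.0494 F [1.2 0.7 0.8] j [ 0.05  0.51  1.44  0.    1.18 -0.76]
(0.645, 0.119, 0.009, np.float64(0.81)) -> [ 0.0535 -0.0024 -0.0003] [ 0.0012  0.0029 -0.0032] deg 0.3 dist 0.054
```

```bash
python3 -m pendant '0 0 0 0 0 0;0 0 0 0 0 0;0 0 0 0 0 0;0 0 0 0 0 0;0 0 0 0 0 0'; python3 plan.py .645 .119 .009 .81
```

```text
t: 3.7
eef_pos: [0.6452, 0.1194, 0.0599]
tcp_rot: [0.263, 0.657, -0.263, 0.657]
force: [-0.4, 0.5, 0.5]
opening: 0.0191
t 3.7 tcp [0.6452 0.1194 0.0599] down [ 0. -0. -1.] jawyaw 0.8099 open 0.0191 F [-0.4  0.5  0.5] j [ 0.05  0.52  1.45 -0.    1.18 -0.76]
(0.645, 0.119, 0.009, np.float64(0.81)) -> [ 0.0509 -0.0005  0.0002] [-0.0001  0.0001 -0.    ] deg 0.0 dist 0.051
```

Now down to z≈0.010, then expand gently with the command set to about a 33 mm opening.

```bash
python3 -m pendant '.025 0 0 0 0 0;.05 0 0 0 0 0;.05 0 0 0 0 0;.05 0 0 0 0 0'; python3 -m pendant '0 0 0 0 0 0;0 0 0 0 0 0;0 0 0 0 0 0;0 0 0 0 0 0;0 0 0 0 0 0' 165 5; python3 plan.py .58 .04 .01 .45  .552 -.1 .01 .093
```

```text
t: 4.1
eef_pos: [0.6446, 0.1195, 0.0094]
tcp_rot: [0.262, 0.657, -0.263, 0.656]
force: [0.5, -0.7, 0.8]
opening: 0.0192
t: 4.6
eef_pos: [0.6466, 0.1196, 0.0115]
tcp_rot: [0.263, 0.656, -0.262, 0.658]
force: [-0.5, -0.2, 5.4]
opening: 0.0298
t 4.6 tcp [0.6466 0.1196 0.0115] down [ 0.003  0.    -1.   ] jawyaw 0.8101 open 0.0298 F [-0.5 -0.2  5.4] j [ 0.05  0.58  1.46 -0.    1.1  -0.76]
(0.58, 0.04, 0.01, np.float64(0.45)) -> [ 0.0013 -0.1036  0.0066] [ 0.3601  0.0018 -0.0026] deg 20.6 dist 0.104
(0.552, -0.1, 0.01, np.float64(0.093)) -> [ 0.0012 -0.2243  0.0829] [ 0.7171  0.0013 -0.003 ] deg 41.1 dist 0.239
```

```bash
python3 -m pendant '0 0 0 0 0 0;0 0 0 0 0 0'; python3 plan.py .61 .075 .01 .61 .58 .035 .01 .45  .565 -.02 .01 .26 .55 -.08 .01 .1
```

```text
t: 4.8
eef_pos: [0.6466, 0.1196, 0.0116]
tcp_rot: [0.263, 0.656, -0.262, 0.658]
force: [-0.1, -0.7, 6.0]
opening: 0.0301
t 4.8 tcp [0.6466 0.1196 0.0116] down [ 0.003  0.    -1.   ] jawyaw 0.81 open 0.0301 F [-0.1 -0.7  6. ] j [ 0.05  0.58  1.46 -0.    1.1  -0.76]
(0.61, 0.075, 0.01, np.float64(0.61)) -> [ 0.0014 -0.0576  0.0042] [ 0.2     0.0019 -0.0024] deg 11.5 dist 0.058
(0.58, 0.035, 0.01, np.float64(0.45)) -> [ 0.0013 -0.1072  0.0101] [ 0.36    0.0018 -0.0026] deg 20.6 dist 0.108
(0.565, -0.02, 0.01, np.float64(0.26)) -> [ 0.0013 -0.1574  0.0371] [ 0.55    0.0015 -0.0027] deg 31.5 dist 0.162
(0.55, -0.08, 0.01, np.float64(0.1)) -> [ 0.0012 -0.2112  0.0676] [ 0.71    0.0013 -0.0029] deg 40.7 dist 0.222
```

The z force is about 6 N, which means the expanding fingers press the collar down slightly. I'll ease up 1 mm and drag it out towards the corridor.

```bash
python3 -m pendant '-.001 0 0 0 0 0;-.001 -.016 .001 .06 0 0;-.001 -.036 .002 .13 0 0;-.001 -.058 .004 .2 0 0;-.001 -.082 .007 .28 0 0;-.001 -.107 .010 .36 0 0;-.001 -.132 .023 .45 0 0;-.001 -.157 .037 .55 0 0'; python3 plan.py .55 -.08 .011 .1
python3 - <<'E'
from h import *
cv2.imwrite('pics/s2.png',cv2.resize(get_image('side')[90:350,130:380,::-1],None,fx=2.2,fy=2.2))
E
```

```text
t: 5.6
eef_pos: [0.5636, -0.0196, 0.0114]
tcp_rot: [0.432, 0.56, -0.431, 0.56]
force: [0.2, 1.6, 2.0]
opening: 0.0295
t 5.6 tcp [ 0.5636 -0.0196  0.0114] down [ 0.001  0.001 -1.   ] jawyaw 0.2567 open 0.0295 F [0.2 1.6 2. ] j [-0.19  0.42  1.72  0.    1.01 -0.45]
(0.55, -0.08, 0.011, np.float64(0.1)) -> [ 0.0003 -0.0285  0.055 ] [ 0.1567 -0.0009 -0.0012] deg 9.0 dist 0.062
```

View pics/s2.png

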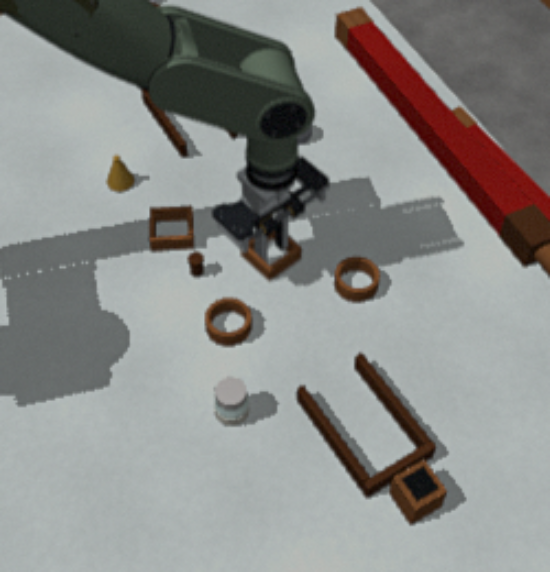

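The collar is following, at crop (272,255). Continuing to the front of the right dock's mouth.

```bash
python3 plan.py .553 -.07 .0115 .15 .546 -.12 .0115 .093 .539 -.2 .0115 .093
```

```text
t 5.65 tcp [ 0.5627 -0.0237  0.0113] down [-0.    -0.002 -1.   ] jawyaw 0.2515 open 0.0293 F [-1.6 -3.8  3.8] j [-0.19  0.42  1.72 -0.    1.01 -0.44]
(0.553, -0.07, 0.0115, np.float64(0.15)) -> [-0.0001 -0.021   0.0424] [0.1015 0.0017 0.0007] deg 5.8 dist 0.047
(0.546, -0.12, 0.0115, np.float64(0.093)) -> [-0.     -0.0402  0.0891] [0.1585 0.0017 0.0006] deg 9.1 dist 0.098
(0.539, -0.2, 0.0115, np.float64(0.093)) -> [ 1.000e-04 -6.690e-02  1.648e-01] [0.1585 0.0017 0.0006] deg 9.1 dist 0.178
```

```bash
python3 -m pendant '0 -.011 .021 .05 0 0;0 -.021 .042 .1 0 0;0 -.030 .065 .13 0 0;0 -.040 .089 .158 0 0;0 -.049 .115 .158 0 0;0 -.058 .140 .158 0 0;0 -.067 .165 .158 0 0;0 -.067 .165 .158 0 0'; python3 plan.py .5405 -.22 .0115 .093 .5554 -.378 .0115 .093
python3 - <<'E'
from fit import *
ims={c:get_image(c) for c in('side','scene')}
st=get_state();T=T_of('wrist',st);im=get_image('wrist')
for c in ims: cv2.imwrite(f'pics/{c}3.png',ims[c][:,:,::-1])
big=im[:,:,::-1].copy()
for pl in ([(0,.044),(.16,.044)],[(0,-.044),(.16,-.044)]):
    t=-1.478; c,s=np.cos(t),np.sin(t)
    P=[[.5443+c*x-s*y,-.2609+s*x+c*y,.035] for x,y in pl]
    cv2.polylines(big,[proj('wrist',P,T).round().astype(int)],False,(0,255,0),1)
cv2.imwrite('pics/w3.png',big)
E
```

```text
t: 6.45
eef_pos: [0.5418, -0.199, 0.0111]
tcp_rot: [0.474, 0.524, -0.475, 0.525]
force: [-0.3, -2.9, 5.4]
opening: 0.0296
t 6.45 tcp [ 0.5418 -0.199   0.0111] down [ 0.001 -0.002 -1.   ] jawyaw 0.1 open 0.0296 F [-0.3 -2.9  5.4] j [-0.5   0.44  1.68 -0.    1.02 -0.6 ]
(0.5405, -0.22, 0.0115, np.float64(0.093)) -> [-0.0003 -0.0033  0.0208] [ 0.007   0.0018 -0.0009] deg 0.4 dist 0.021
(0.5554, -0.378, 0.0115, np.float64(0.093)) -> [-1.000e-04 -4.300e-03  1.794e-01] [ 0.007   0.0018 -0.0009] deg 0.4 dist 0.18
```

View pics/w3.png

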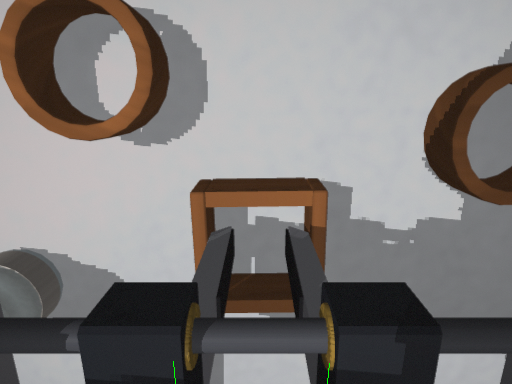

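View pics/side3.png

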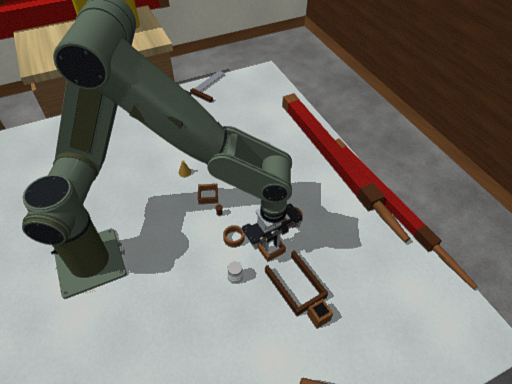

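The square sits centred on the fingers and aligned, in front of the mouth. Sliding it in.

```bash
python3 -m pendant '0 -.003 .02 .003 0 0;0 -.003 .045 .005 0 0;0 -.003 .070 .005 0 0;0 -.003 .095 .005 0 0;0 -.004 .120 .005 0 0;0 -.004 .145 .005 0 0;0 -.004 .165 .005 0 0;0 -.004 .178 .005 0 0'; python3 -m pendant '0 0 0 0 0 0;0 0 0 0 0 0';python3 plan.py .5554 -.378 .0115 .093
python3 - <<'E'
from fit import *
for c in ['side','scene']: cv2.imwrite(f'pics/{c}4.png',cv2.resize(get_image(c)[(slice(220,350) if c=='side' else slice(110,220)),(slice(220,380) if c=='side' else slice(100,280)),::-1],None,fx=4,fy=4))
E
```

```text
t: 7.4
eef_pos: [0.556, -0.3723, 0.0106]
tcp_rot: [0.475, 0.525, -0.474, 0.523]
force: [-0.6, 3.6, 5.0]
opening: 0.0296
t: 7.6
eef_pos: [0.5558, -0.3732, 0.0106]
tcp_rot: [0.475, 0.524, -0.475, 0.524]
force: [-0.0, -1.5, 2.1]
opening: 0.0299
t 7.6 tcp [ 0.5558 -0.3732  0.0106] down [ 0. -0. -1.] jawyaw 0.0978 open 0.0299 F [-0.  -1.5  2.1] j [-0.72  0.6   1.43 -0.    1.11 -0.82]
(0.5554, -0.378, 0.0115, np.float64(0.093)) -> [-0.0009 -0.0009  0.0047] [0.0048 0.0003 0.    ] deg 0.3 dist 0.005
```

View pics/side4.png

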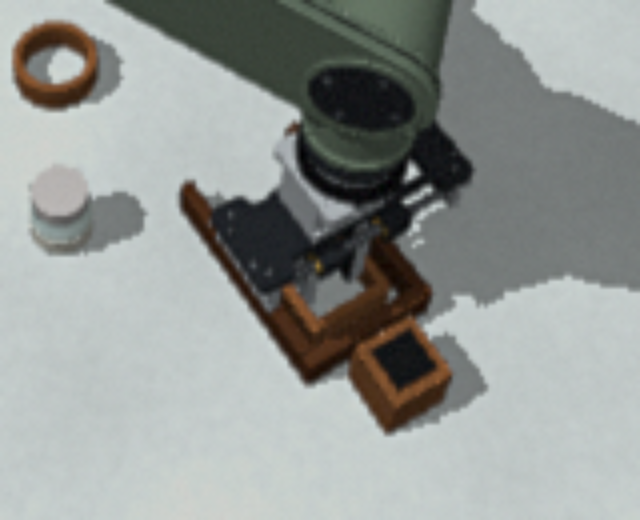

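View pics/scene4.png

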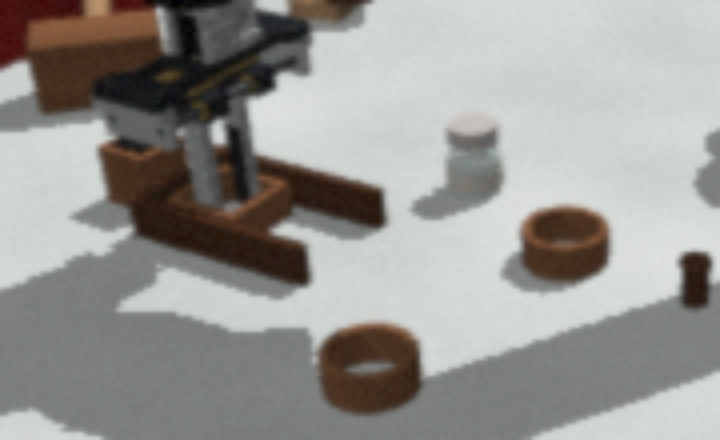

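```bash
python3 -m pendant '0 0 .003 0 0 0;0 0 .006 0 0 0;0 0 .006 0 0 0'; python3 -m pendant '0 0 0 0 0 0;0 0 0 0 0 0;0 0 0 0 0 0;-.04 0 0 0 0 0;-.09 0 0 0 0 0;-.09 0 0 0 0 0' 203; python3 plan.py .6619 -.1236 .10 .098
```

```text
t: 8.0
eef_pos: [0.556, -0.3796, 0.0106]
tcp_rot: [0.475, 0.524, -0.475, 0.523]
force: [-0.3, 0.7, 1.8]
opening: 0.0301
t: 8.6
eef_pos: [0.5607, -0.384, 0.1098]
tcp_rot: [0.475, 0.518, -0.475, 0.529]
force: [0.8, -0.8, 1.8]
opening: 0.0191
t 8.6 tcp [ 0.5607 -0.384   0.1098] down [ 0.012 -0.011 -1.   ] jawyaw 0.097 open 0.0191 F [ 0.8 -0.8  1.8] j [-0.73  0.49  1.36 -0.    1.27 -0.82]
(0.6619, -0.1236, 0.1, np.float64(0.098)) -> [ 0.0082  0.1258 -0.2495] [-0.0011  0.0117 -0.0107] deg 0.9 dist 0.28
```

```bash
python3 -m pendant '0 .130 -.244 0 0 0;0 .130 -.244 0 0 0;0 .130 -.244 0 0 0;0 .130 -.244 0 0 0;0 .130 -.244 0 0 0;0 .130 -.244 0 0 0;0 .130 -.244 0 0 0;0 .130 -.244 0 0 0'; python3 plan.py .6619 -.1236 .10 .098
python3 - <<'E'
from fit import *
st=get_state();T=T_of('wrist',st);im=get_image('wrist')
big=im[:,:,::-1].copy()
for r in(.027,.035):
    cv2.polylines(big,[proj('wrist',np.c_[.6619+r*np.cos(a),-.1236+r*np.sin(a),0*a+.03],T).round().astype(int)],True,(0,255,0),1)
cv2.imwrite('pics/w5.png',big)
E
```

```text
t: 9.4
eef_pos: [0.6617, -0.1241, 0.1003]
tcp_rot: [0.474, 0.524, -0.475, 0.524]
force: [0.0, -0.2, -0.4]
opening: 0.0189
t 9.4 tcp [ 0.6617 -0.1241  0.1003] down [-0.001 -0.001 -1.   ] jawyaw 0.0985 open 0.0189 F [ 0.  -0.2 -0.4] j [-0.31  0.5   1.37 -0.    1.27 -0.41]
(0.6619, -0.1236, 0.1, np.float64(0.098)) -> [ 0.0003  0.0003 -0.0004] [0.0005 0.0005 0.0009] deg 0.1 dist 0.001
```

View pics/w5.png

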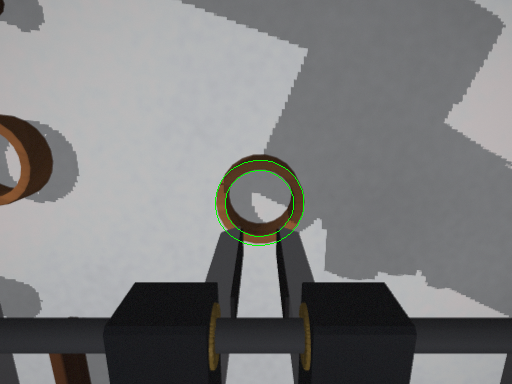

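The ring sits about 3 px up from the prediction, centred near (259,198). I'll shift 2 mm, narrow the fingers further and descend.

```bash
python3 -m pendant '.03 0 -.002 0 0 0;.05 0 -.002 0 0 0;.07 0 -.002 0 0 0;.09 0 -.002 0 0 0;.09 0 -.002 0 0 0' 222 5; python3 -m pendant '0 0 0 0 0 0;0 0 0 0 0 0;0 0 0 0 0 0;0 0 0 0 0 0;-.001 0 0 0 0 0' 165 5; python3 plan.py .61 -.09 .0115 .098 .545 -.03 .0115 .098 .545 .06 .0115 .098
```

```text
t: 9.95
eef_pos: [0.6579, -0.1236, 0.007]
tcp_rot: [0.475, 0.525, -0.477, 0.521]
force: [-0.1, 0.7, -0.4]
opening: 0.0122
t: 10.45
eef_pos: [0.6622, -0.1225, 0.0127]
tcp_rot: [0.475, 0.523, -0.475, 0.524]
force: [0.2, -0.7, 0.3]
opening: 0.0268
t 10.45 tcp [ 0.6622 -0.1225  0.0127] down [ 0.001 -0.    -1.   ] jawyaw 0.097 open 0.0268 F [ 0.2 -0.7  0.3] j [-0.31  0.61  1.42  0.    1.12 -0.41]
(0.61, -0.09, 0.0115, np.float64(0.098)) -> [ 0.0011 -0.0488 -0.0374] [-0.001   0.0005 -0.0012] deg 0.1 dist 0.062
(0.545, -0.03, 0.0115, np.float64(0.098)) -> [ 0.001  -0.1077 -0.1034] [-0.001   0.0005 -0.0012] deg 0.1 dist 0.149
(0.545, 0.06, 0.0115, np.float64(0.098)) -> [ 0.001 -0.099 -0.193] [-0.001   0.0005 -0.0012] deg 0.1 dist 0.217
```

Gripped at 26.8 mm, which fits the geometry. Dragging the round towards the left dock.

```bash
python3 -m pendant '0 -.006 -.009 0 0 0;0 -.018 -.026 0 0 0;0 -.033 -.047 0 0 0;0 -.048 -.069 0 0 0;0 -.063 -.090 0 0 0;0 -.075 -.110 0 0 0;0 -.074 -.135 0 0 0;0 -.073 -.160 0 0 0'; python3 plan.py .573 .12 .0115 .098 .572 .195 .0115 .098
```

```text
t: 11.25
eef_pos: [0.5724, 0.0311, 0.0122]
tcp_rot: [0.475, 0.524, -0.475, 0.524]
force: [-0.2, -0.8, 0.8]
opening: 0.028
t 11.25 tcp [0.5724 0.0311 0.0122] down [-0.  0. -1.] jawyaw 0.0968 open 0.028 F [-0.2 -0.8  0.8] j [-0.1   0.43  1.69  0.    1.02 -0.19]
(0.573, 0.12, 0.0115, np.float64(0.098)) -> [ 0.0007  0.0091 -0.0885] [-0.0012 -0.0001  0.0001] deg 0.1 dist 0.089
(0.572, 0.195, 0.0115, np.float64(0.098)) -> [ 0.0007  0.0154 -0.1632] [-0.0012 -0.0001  0.0001] deg 0.1 dist 0.164
```

Run:
```python
from h import *
cv2.imwrite('pics/w6.png',get_image('wrist')[:,:,::-1])
cv2.imwrite('pics/sc6.png',get_image('scene')[:,:,::-1])
```

```text
(no output)
```

View pics/w6.png

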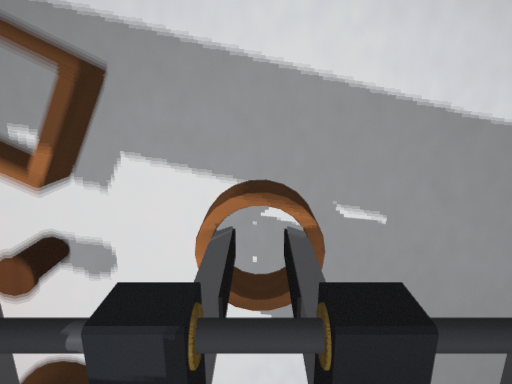

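View pics/sc6.png

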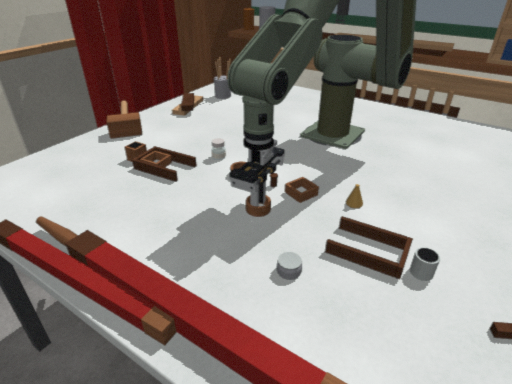

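The ring is still held, at wrist (260,245), and the first square is in the right dock. Continuing into the left dock.

```bash
python3 -m pendant '0 .001 -.020 0 0 0;0 .003 -.045 0 0 0;0 .006 -.070 0 0 0;0 .009 -.095 0 0 0;0 .012 -.120 0 0 0;0 .014 -.145 0 0 0;0 .015 -.163 0 0 0;0 .015 -.163 0 0 0'; python3 plan.py .5687 .2547 .0115 .098 .5616 .3745 .0115 .098;python3 - <<'E'
from fit import *
st=get_state();T=T_of('wrist',st);im=get_image('wrist')
big=im[:,:,::-1].copy()
t=1.63;c,s=np.cos(t),np.sin(t)
for y in(-.056,-.044,0,.044,.056):
    P=[[.5687+c*x-s*y,.2547+s*x+c*y,.035] for x in (0,.16)]
    cv2.polylines(big,[proj('wrist',P,T).round().astype(int)],False,(0,255,0),1)
cv2.imwrite('pics/w7.png',big)
E
```

```text
t: 12.15
eef_pos: [0.5724, 0.1952, 0.012]
tcp_rot: [0.475, 0.524, -0.474, 0.524]
force: [0.2, 0.3, 1.4]
opening: 0.0285
t 12.15 tcp [0.5724 0.1952 0.012 ] down [ 0.     0.001 -1.   ] jawyaw 0.0997 open 0.0285 F [0.2 0.3 1.4] j [0.19 0.49 1.61 0.   1.05 0.09]
(0.5687, 0.2547, 0.0115, np.float64(0.098)) -> [ 0.0005  0.0023 -0.0596] [ 0.0017 -0.0005 -0.0004] deg 0.1 dist 0.06
(0.5616, 0.3745, 0.0115, np.float64(0.098)) -> [ 0.0006  0.0071 -0.1795] [ 0.0017 -0.0005 -0.0004] deg 0.1 dist 0.18
```

View pics/w7.png

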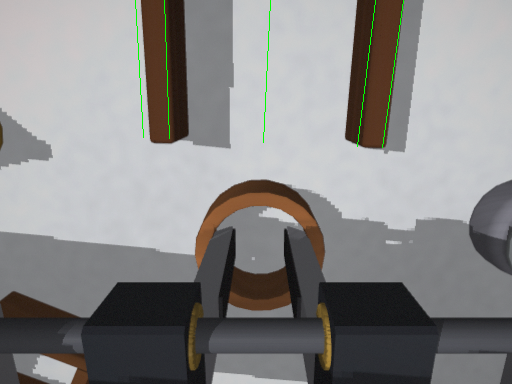

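The lane is centred near column 264 at the mouth and the ring is at 260. Sliding in.

```bash
python3 -m pendant '0 .001 -.020 0 0 0;0 .002 -.045 0 0 0;0 .003 -.070 0 0 0;0 .004 -.095 0 0 0;0 .005 -.120 0 0 0;0 .006 -.145 0 0 0;0 .007 -.168 0 0 0;0 .007 -.180 0 0 0';  python3 -m pendant '0 0 0 0 0 0;0 0 0 0 0 0'; python3 plan.py .5616 .3745 .0115 .098;python3 - <<'E'
from fit import *
cv2.imwrite('pics/w8.png',get_image('wrist')[:,:,::-1])
E
```

```text
t: 13.0
eef_pos: [0.5627, 0.3732, 0.0119]
tcp_rot: [0.475, 0.523, -0.475, 0.524]
force: [0.8, -1.6, 1.7]
opening: 0.0281
t: 13.2
eef_pos: [0.5625, 0.3725, 0.0119]
tcp_rot: [0.475, 0.524, -0.475, 0.523]
force: [0.8, 0.8, 2.1]
opening: 0.028
t 13.2 tcp [0.5625 0.3725 0.0119] down [ 0.  0. -1.] jawyaw 0.0964 open 0.028 F [0.8 0.8 2.1] j [0.46 0.61 1.41 0.   1.12 0.36]
(0.5616, 0.3745, 0.0115, np.float64(0.098)) -> [ 0.0004 -0.0007 -0.002 ] [-0.0016 -0.0001 -0.    ] deg 0.1 dist 0.002
```

View pics/w8.png

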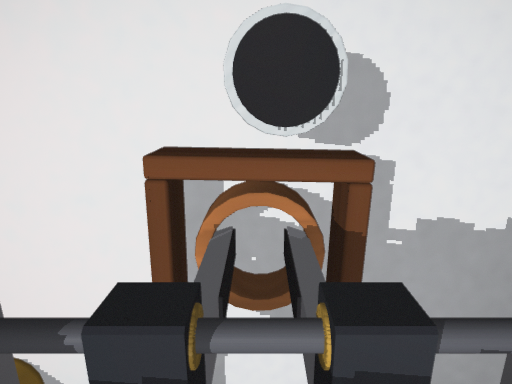

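Round is at the closed end of the left dock. Release, lift, and go over the near square.

```bash
python3 -m pendant '0 0 0 0 0 0;0 0 0 0 0 0;0 0 0 0 0 0;-.04 0 0 0 0 0;-.09 0 0 0 0 0;-.09 0 0 0 0 0' 210; python3 -m pendant '0 -.151 .265 .43 0 0;0 -.151 .265 .43 0 0;0 -.151 .265 .43 0 0;0 -.151 .265 .43 0 0;0 -.151 .265 .43 0 0;0 -.151 .265 .43 0 0;0 -.151 .265 .43 0 0;0 -.151 .265 .43 0 0'; python3 plan.py .4374 .095 .10 -.33
python3 - <<'E'
from fit import *
st=get_state();T=T_of('wrist',st); im=get_image('wrist')
big=im[:,:,::-1].copy()
c,s=np.cos(-.33),np.sin(-.33)
for h in (.027,.035):
  q=np.array([[a*h,b*h] for a,b in((1,1),(1,-1),(-1,-1),(-1,1))])@np.array([[c,s],[-s,c]])+[.4374,.095]
  cv2.polylines(big,[proj('wrist',np.c_[q,[.03]*4],T).round().astype(int)],True,(0,255,0),1)
cv2.imwrite('pics/w9.png',big)
E
```

```text
t: 13.85
eef_pos: [0.5677, 0.3758, 0.1107]
tcp_rot: [0.48, 0.522, -0.47, 0.526]
force: [1.2, 0.8, 1.0]
opening: 0.0164
t: 14.65
eef_pos: [0.4372, 0.0939, 0.1017]
tcp_rot: [0.577, 0.409, -0.576, 0.409]
force: [0.4, 0.4, -0.9]
opening: 0.0166
t 14.65 tcp [0.4372 0.0939 0.1017] down [ 0.  0. -1.] jawyaw -0.3362 open 0.0166 F [ 0.4  0.4 -0.9] j [0.02 0.05 1.95 0.   1.14 0.35]
(0.4374, 0.095, 0.1, np.float64(-0.33)) -> [ 0.0017 -0.0001 -0.0011] [-0.0062 -0.0003 -0.0001] deg 0.4 dist 0.002
```

View pics/w9.png

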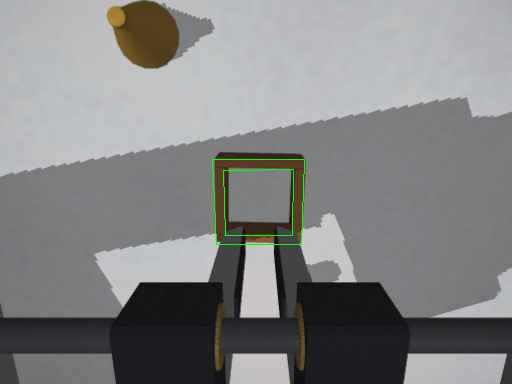

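Aligned, with the collar a few pixels up. Descend with a −3 mm tool-z shift and expand.

```bash
python3 -m pendant '.03 0 -.003 0 0 0;.05 0 -.003 0 0 0;.07 0 -.003 0 0 0;.09 0 -.003 0 0 0;.09 0 -.003 0 0 0' 210 5; python3 -m pendant '0 0 0 0 0 0;0 0 0 0 0 0;0 0 0 0 0 0;0 0 0 0 0 0;0 0 0 0 0 0' 165 5; python3 plan.py .48 .095 .0115 -.33 .54 .08 .0115 -.15 .552 .03 .0115 0 .552 -.07 .0115 .098
```

```text
t: 15.2
eef_pos: [0.4366, 0.0991, 0.0093]
tcp_rot: [-0.574, -0.412, 0.577, -0.41]
force: [-1.1, 0.5, 0.4]
opening: 0.0163
t: 15.7
eef_pos: [0.4396, 0.098, 0.0128]
tcp_rot: [0.577, 0.41, -0.575, 0.41]
force: [-0.5, 1.2, 3.0]
opening: 0.0297
t 15.7 tcp [0.4396 0.098  0.0128] down [ 0.002  0.    -1.   ] jawyaw -0.3332 open 0.0297 F [-0.5  1.2  3. ] j [0.03 0.21 2.   0.   0.93 0.36]
(0.48, 0.095, 0.0115, np.float64(-0.33)) -> [ 0.0014  0.0391 -0.0104] [-0.0032 -0.0012 -0.0021] deg 0.2 dist 0.04
(0.54, 0.08, 0.0115, np.float64(-0.15)) -> [ 0.0015  0.1007 -0.0158] [-0.1832 -0.001  -0.0022] deg 10.5 dist 0.102
(0.552, 0.03, 0.0115, np.float64(0.0)) -> [0.0015 0.1284 0.0275] [-0.3332 -0.0009 -0.0022] deg 19.1 dist 0.131
(0.552, -0.07, 0.0115, np.float64(0.098)) -> [0.0015 0.1611 0.122 ] [-0.4312 -0.0008 -0.0023] deg 24.7 dist 0.202
```

```bash
python3 -m pendant '0 .018 -.005 0 0 0;0 .039 -.010 0 0 0;0 .060 -.013 -.06 0 0;0 .081 -.015 -.12 0 0;0 .101 -.016 -.18 0 0;0 .116 .002 -.25 0 0;0 .128 .024 -.33 0 0;0 .136 .048 -.36 0 0'; python3 plan.py .552 -.07 .0115 .098 .548 -.13 .0115 .098 .539 -.2 .0115 .098
python3 - <<'E'
from fit import *
cv2.imwrite('pics/w10.png',get_image('wrist')[:,:,::-1])
E
```

```text
t: 16.5
eef_pos: [0.5522, 0.0071, 0.0121]
tcp_rot: [0.493, 0.507, -0.492, 0.508]
force: [0.2, 0.0, -0.4]
opening: 0.03
t 16.5 tcp [0.5522 0.0071 0.0121] down [ 0.001 -0.    -1.   ] jawyaw 0.0295 open 0.03 F [ 0.2  0.  -0.4] j [-0.14  0.4   1.75 -0.    1.   -0.17]
(0.552, -0.07, 0.0115, np.float64(0.098)) -> [ 0.0006 -0.0025  0.077 ] [-0.0685  0.0002 -0.001 ] deg 3.9 dist 0.077
(0.548, -0.13, 0.0115, np.float64(0.098)) -> [ 0.0006 -0.0083  0.1369] [-0.0685  0.0002 -0.001 ] deg 3.9 dist 0.137
(0.539, -0.2, 0.0115, np.float64(0.098)) -> [ 0.0006 -0.0193  0.2066] [-0.0685  0.0002 -0.001 ] deg 3.9 dist 0.207
```

View pics/w10.png

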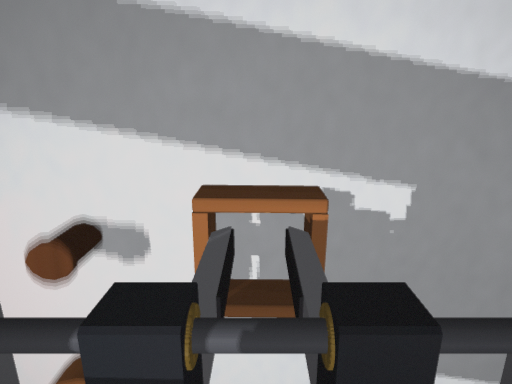

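```bash
python3 -m pendant '0 -.001 .020 -.03 0 0;0 -.002 .045 -.06 0 0;0 -.003 .075 -.068 0 0;0 -.005 .105 -.068 0 0;0 -.008 .135 -.068 0 0;0 -.013 .165 -.068 0 0;0 -.018 .195 -.068 0 0;0 -.019 .206 -.068 0 0'; python3 -m pendant '0 0 0 0 0 0'; python3 plan.py .5445 -.2605 .0115 .093 .549 -.306 .0115 .093
```

```text
t: 17.35
eef_pos: [0.5378, -0.201, 0.0121]
tcp_rot: [0.476, 0.522, -0.477, 0.523]
force: [-0.5, 0.9, -0.3]
opening: 0.0297
t: 17.45
eef_pos: [0.538, -0.1997, 0.012]
tcp_rot: [0.476, 0.522, -0.476, 0.523]
force: [0.5, -1.0, 2.1]
opening: 0.0298
t 17.45 tcp [ 0.538  -0.1997  0.012 ] down [ 0. -0. -1.] jawyaw 0.0923 open 0.0298 F [ 0.5 -1.   2.1] j [-0.51  0.43  1.69  0.    1.02 -0.6 ]
(0.5445, -0.2605, 0.0115, np.float64(0.093)) -> [0.0005 0.0009 0.0612] [-0.0007  0.0003 -0.0005] deg 0.0 dist 0.061
(0.549, -0.306, 0.0115, np.float64(0.093)) -> [0.0005 0.0012 0.1069] [-0.0007  0.0003 -0.0005] deg 0.0 dist 0.107
```

```bash
python3 -m pendant '0 .001 .015 0 0 0;0 .001 .035 0 0 0;0 .001 .055 0 0 0;0 .001 .075 0 0 0;0 .001 .095 0 0 0;0 .001 .108 0 0 0;0 .001 .108 0 0 0;0 .001 .108 0 0 0'; python3 plan.py
python3 - <<'E'
from fit import *
cv2.imwrite('pics/sc11.png',cv2.resize(get_image('scene')[110:220,100:280,::-1],None,fx=4,fy=4))
E
```

```text
t: 18.25
eef_pos: [0.5491, -0.3064, 0.0116]
tcp_rot: [0.476, 0.523, -0.476, 0.523]
force: [0.7, -0.0, 0.5]
opening: 0.0299
t 18.25 tcp [ 0.5491 -0.3064  0.0116] down [ 0. -0. -1.] jawyaw 0.0944 open 0.0299 F [ 0.7 -0.   0.5] j [-0.65  0.53  1.54 -0.    1.07 -0.74]
```

View pics/sc11.png

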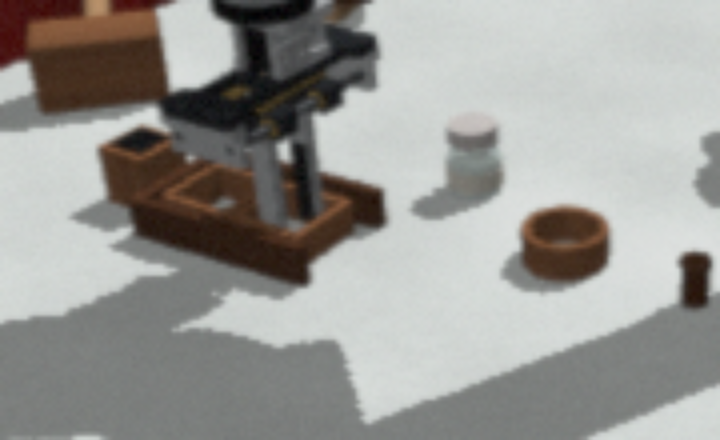

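Both squares are inside the right dock. Release and go to the near round.

```bash
python3 -m pendant '0 0 0 0 0 0;0 0 0 0 0 0;0 0 0 0 0 0;-.04 0 0 0 0 0;-.09 0 0 0 0 0;-.09 0 0 0 0 0' 222; python3 -m pendant '0 -.082 -.206 0 0 0;0 -.082 -.206 0 0 0;0 -.082 -.206 0 0 0;0 -.082 -.206 0 0 0;0 -.082 -.206 0 0 0;0 -.082 -.206 0 0 0;0 -.082 -.206 0 0 0'; python3 plan.py .4485 -.1104 .10 .094
python3 - <<'E'
from fit import *
st=get_state();T=T_of('wrist',st);im=get_image('wrist')
big=im[:,:,::-1].copy()
for r in(.027,.035):
    cv2.polylines(big,[proj('wrist',np.c_[.4485+r*np.cos(a),-.1104+r*np.sin(a),0*a+.03],T).round().astype(int)],True,(0,255,0),1)
cv2.imwrite('pics/w12.png',big)
E
```

```text
t: 18.9
eef_pos: [0.5544, -0.3092, 0.1105]
tcp_rot: [0.476, 0.518, -0.475, 0.529]
force: [-0.2, -0.6, -0.1]
opening: 0.0124
t: 19.6
eef_pos: [0.4484, -0.1087, 0.102]
tcp_rot: [0.475, 0.523, -0.475, 0.524]
force: [0.4, -0.3, 0.1]
opening: 0.0123
t 19.6 tcp [ 0.4484 -0.1087  0.102 ] down [ 0.001 -0.001 -1.   ] jawyaw 0.0962 open 0.0123 F [ 0.4 -0.3  0.1] j [-0.43  0.08  1.92 -0.    1.14 -0.52]
(0.4485, -0.1104, 0.1, np.float64(0.094)) -> [ 0.002  -0.0001  0.0017] [ 0.0022  0.0011 -0.001 ] deg 0.2 dist 0.003
```

View pics/w12.png

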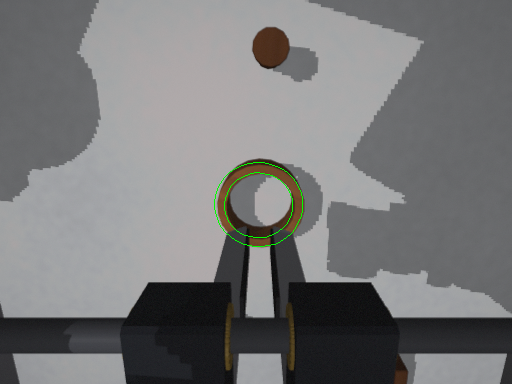

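```bash
python3 -m pendant '.03 0 0 0 0 0;.05 0 0 0 0 0;.07 0 0 0 0 0;.09 0 0 0 0 0;.09 0 0 0 0 0' 222 5; python3 -m pendant '0 0 0 0 0 0;0 0 0 0 0 0;0 0 0 0 0 0;0 0 0 0 0 0;0 0 0 0 0 0' 165 5; python3 plan.py .545 -.06 .0115 .098 .572 .03 .0115 .098 .572 .195 .0115 .098
```

```text
t: 20.15
eef_pos: [0.4465, -0.109, 0.0094]
tcp_rot: [0.475, 0.525, -0.477, 0.521]
force: [-0.7, 0.9, 0.2]
opening: 0.0125
t: 20.65
eef_pos: [0.4492, -0.1093, 0.0128]
tcp_rot: [0.476, 0.522, -0.475, 0.524]
force: [1.1, -0.8, 2.4]
opening: 0.0269
t 20.65 tcp [ 0.4492 -0.1093  0.0128] down [ 0.002 -0.001 -1.   ] jawyaw 0.0951 open 0.0269 F [ 1.1 -0.8  2.4] j [-0.43  0.23  1.97 -0.    0.94 -0.52]
(0.545, -0.06, 0.0115, np.float64(0.098)) -> [ 0.0015  0.1001 -0.0399] [-0.0029  0.0017 -0.0023] deg 0.2 dist 0.108
(0.572, 0.03, 0.0115, np.float64(0.098)) -> [ 0.0014  0.1355 -0.127 ] [-0.0029  0.0017 -0.0023] deg 0.2 dist 0.186
(0.572, 0.195, 0.0115, np.float64(0.098)) -> [ 0.0012  0.1512 -0.2912] [-0.0029  0.0017 -0.0023] deg 0.2 dist 0.328
```

```bash
python3 -m pendant '0 .018 -.006 0 0 0;0 .040 -.014 0 0 0;0 .062 -.023 0 0 0;0 .082 -.032 0 0 0;0 .100 -.044 0 0 0;0 .112 -.068 0 0 0;0 .123 -.095 0 0 0;0 .134 -.122 0 0 0'; python3 plan.py .572 .195 .0115 .098
```

```text
t: 21.45
eef_pos: [0.5705, 0.0261, 0.0124]
tcp_rot: [0.476, 0.523, -0.476, 0.523]
force: [-0.1, -0.5, 2.2]
opening: 0.0275
t 21.45 tcp [0.5705 0.0261 0.0124] down [ 0.001 -0.001 -1.   ] jawyaw 0.0949 open 0.0275 F [-0.1 -0.5  2.2] j [-0.11  0.43  1.7  -0.    1.02 -0.2 ]
(0.572, 0.195, 0.0115, np.float64(0.098)) -> [ 0.0007  0.0175 -0.168 ] [-0.0031  0.0008 -0.0005] deg 0.2 dist 0.169
```

```bash
python3 -m pendant '0 .002 -.020 0 0 0;0 .005 -.045 0 0 0;0 .008 -.070 0 0 0;0 .011 -.095 0 0 0;0 .013 -.120 0 0 0;0 .015 -.145 0 0 0;0 .017 -.167 0 0 0;0 .017 -.167 0 0 0'; python3 plan.py .566 .3007 .0115 .098
python3 - <<'E'
from fit import *
cv2.imwrite('pics/w13.png',get_image('wrist')[:,:,::-1])
E
```

```text
t: 22.25
eef_pos: [0.5709, 0.1962, 0.0124]
tcp_rot: [0.475, 0.524, -0.474, 0.524]
force: [0.2, 1.7, 3.8]
opening: 0.0276
t 22.25 tcp [0.5709 0.1962 0.0124] down [ 0.001  0.001 -1.   ] jawyaw 0.0982 open 0.0276 F [0.2 1.7 3.8] j [0.19 0.48 1.61 0.   1.05 0.09]
(0.566, 0.3007, 0.0115, np.float64(0.098)) -> [ 0.001   0.0054 -0.1045] [ 0.0002 -0.0013 -0.0011] deg 0.1 dist 0.105
```

View pics/w13.png

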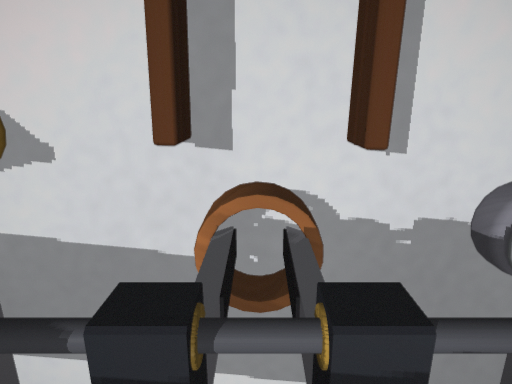

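The ring (col 260) faces the lane (centre about col 267, roughly 3 mm to the right). Slide in with that correction.

```bash
python3 -m pendant '0 .002 -.015 0 0 0;0 .004 -.035 0 0 0;0 .005 -.055 0 0 0;0 .006 -.075 0 0 0;0 .007 -.092 0 0 0;0 .007 -.105 0 0 0;0 .007 -.105 0 0 0;0 .007 -.105 0 0 0'; python3 plan.py;  python3 -m pendant '0 0 0 0 0 0;0 0 0 0 0 0;0 0 0 0 0 0;-.04 0 0 0 0 0;-.09 0 0 0 0 0;-.14 0 0 0 0 0;-.14 -.05 .05 0 0 0;-.14 -.1 .1 0 0 0' 222; python3 plan.py
```

```text
t: 23.1
eef_pos: [0.5683, 0.2999, 0.0123]
tcp_rot: [0.477, 0.523, -0.475, 0.523]
force: [0.3, 2.8, 3.8]
opening: 0.0274
t 23.1 tcp [0.5683 0.2999 0.0123] down [ 0.001  0.002 -1.   ] jawyaw 0.0949 open 0.0274 F [0.3 2.8 3.8] j [0.35 0.55 1.51 0.   1.08 0.25]
t: 23.9
eef_pos: [0.5056, 0.2209, 0.154]
tcp_rot: [0.477, 0.522, -0.474, 0.525]
force: [-0.2, -1.2, -0.4]
opening: 0.0121
t 23.9 tcp [0.5056 0.2209 0.154 ] down [ 0.005  0.    -1.   ] jawyaw 0.096 open 0.0121 F [-0.2 -1.2 -0.4] j [ 0.26  0.2   1.66 -0.    1.28  0.16]
```

Move the arm clear towards the middle at height, then verify.

```bash
python3 -m pendant '-.1 -.06 .2 0 0 0;-.1 -.06 .2 0 0 0;-.1 -.06 .2 0 0 0;-.1 -.06 .2 0 0 0;-.1 -.06 .2 0 0 0;-.1 -.06 .2 0 0 0;-.1 -.06 .2 0 0 0'; python3 plan.py
python3 - <<'E'
from fit import *
import fit
for c in('scene','side'):
    im=get_image(c); big=cv2.resize(im[:,:,::-1],None,fx=4,fy=4,interpolation=cv2.INTER_CUBIC)
    y0,y1,x0,x1=dict(scene=(120,285,110,450),side=(100,340,150,360))[c]
    b=big[y0*4:y1*4,x0*4:x1*4]; f=min(800/b.shape[1],600/b.shape[0]); cv2.imwrite(f'pics/fin_{c}.png',cv2.resize(b,None,fx=f,fy=f,interpolation=cv2.INTER_AREA))
docks=dict(L=(.5687,.2547,1.63),R=(.5443,-.2609,-1.478))
for t in('square_a_center','round_a_center'):
    for c in('scene','side'):
        for r in mark_of(t,c):
            if r['conf']<.25: continue
            p=np.array(r['centre'])*[512,384]; w=unproj(c,p,.015)[0]
            o=[]
            for k,(x,y,a_) in docks.items():
                d=w[:2]-[x,y]; o.append((k,round(d@[np.cos(a_),np.sin(a_)],3),round(d@[-np.sin(a_),np.cos(a_)],3)))
            print(t,c,round(r['conf'],2),p.round(),w.round(3),o)
for t in('glue_jar','tuning_cone','wax_tin'):
    for c in('scene','side'):
        for r in mark_of(t,c)[:1]:
            p=np.array(r['centre'])*[512,384]; print(t,c,round(r['conf'],2),unproj(c,p,0)[0].round(3))
E
```

```text
t: 24.6
eef_pos: [0.463, 0.0163, 0.2512]
tcp_rot: [0.476, 0.523, -0.476, 0.522]
force: [-0.8, -0.1, -0.2]
opening: 0.0116
t 24.6 tcp [0.463  0.0163 0.2512] down [-0.001  0.001 -1.   ] jawyaw 0.0928 open 0.0116 F [-0.8 -0.1 -0.2] j [-0.15 -0.07  1.74  0.    1.47 -0.25]
square_a_center scene 0.48 [272. 185.] [0.469 0.018 0.015] [('L', np.float64(-0.231), np.float64(0.114)), ('R', np.float64(-0.285), np.float64(-0.05))]
square_a_center side 0.67 [300. 292.] [ 0.549 -0.38   0.015] [('L', np.float64(-0.632), np.float64(0.057)), ('R', np.float64(0.119), np.float64(-0.006))]
round_a_center scene 0.68 [384. 247.] [0.551 0.374 0.015] [('L', np.float64(0.12), np.float64(0.011)), ('R', np.float64(-0.631), np.float64(0.065))]
glue_jar scene 0.79 [ 0.392 -0.248  0.   ]
glue_jar side 0.47 [0.715 0.22  0.   ]
tuning_cone side 0.41 [0.41  0.246 0.   ]
wax_tin scene 0.7 [0.722 0.217 0.   ]
wax_tin side 0.61 [0.718 0.224 0.   ]
```

View pics/fin_scene.png

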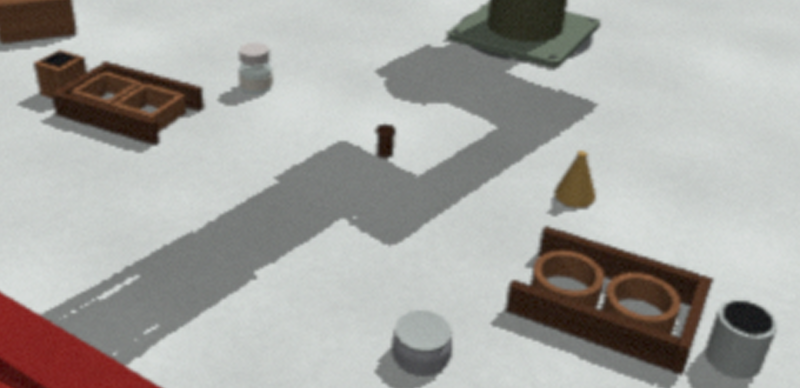

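View pics/fin_side.png

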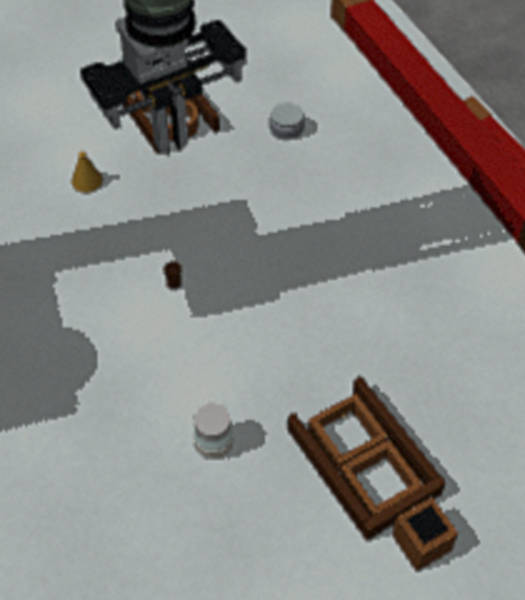

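Run:
```python
from h import *
docks=dict(L=(.5687,.2547,1.63),R=(.5443,-.2609,-1.478))
f=800/340; g=600/240
for c,k,px in [('scene','L',(568,273)),('scene','L',(643,299)),('side','R',(347,425)),('side','R',(383,475)),('scene','R',(150,100)),('scene','R',(108,88))]:
    u=np.array(px)/f+[110,120] if c=='scene' else np.array(px)/g+[150,100]
    w=unproj(c,u,.03)[0]; x,y,a=docks[k]; d=w[:2]-[x,y]
    print(c,k,w.round(3),(d@[np.cos(a),np.sin(a)]).round(3),(d@[-np.sin(a),np.cos(a)]).round(3))
```

```text
scene L [0.573 0.3   0.03 ] 0.045 -0.007
scene L [0.568 0.374 0.03 ] 0.12 -0.007
side R [ 0.55  -0.307  0.03 ] 0.047 0.001
side R [ 0.557 -0.383  0.03 ] 0.123 0.001
scene R [ 0.551 -0.299  0.03 ] 0.039 0.003
scene R [ 0.559 -0.371  0.03 ] 0.111 0.005
```

All four are within limits: depths are 0.039–0.047 m and 0.111–0.123 m, and lateral offset is at most 7 mm. Handing in.

```bash
python3 -c "
from cell import *
print(sign_off())"
```

```text
the job is handed in; nothing more can be done
None
```

All four collars are sorted and the job is handed in. Both squares are in the right dock, which has the square offcut, and both rounds are in the left dock, which has the round offcut. I lowered narrowed fingers into each bore, expanded them at 5 N, and slid the collar flat along the bench and in through the mouth. It took about 25–26 s of the 72 s allowed.

**Final checks from the images:**

| Check | Measured | Limit |
|---|---|---|
| Depth, collars near the mouth | 39–47 mm inside the mouth | at least 32 mm |
| Depth, collars at the closed end | 111–123 mm inside the mouth | at most 135 mm |
| Offset from the lane centre line | 7 mm or less | 20 mm |

In both final pictures the collars look flat and the gripper is well clear of them.

**Jar, cone and tin:**
- **Displacement:** wherever they were found again, they were within about 10 mm of where they started, which is about the spread of these measurements.
- **Missed:** the network did not find the cone in the last scene picture. I can see it standing in place there, and the side view measured it at its starting position.

**Readings that disagreed:**
- The scene camera's network marked a "square collar" at the bench dog, and the side camera's marked the "glue jar" at the wax tin. Both were wrong, so I ignored them.
- For the squares, scene and side depths differ by 8–12 mm. That is from picking pixels by eye, and both readings are within limits.
- The near-end round was checked in the scene view only, because the gripper hid it from the side camera.

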